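Slide a board carrier over the dock's lip and home on its end stop

ROBOT

A 7-joint arm with a two-finger parallel gripper is mounted at the origin on a cart in front of the work surface, level with it; the furniture and walls round the work are solid. World frame = base frame: x ahead of the robot, y to its left, z up, the work surface at z = 0. Lengths are in mm, angles in rad, forces in N, time in s.
With the tool pointing down it reaches from about 400 to 875 mm from the base axis. Payload 4.4 kg.
Tool frame: the origin (TCP) lies midway between the tips of the shut fingers; the grasp point (between the pads) lies 19 mm behind it; z points along the fingers, y is the line along which they close (so a half turn about z gives the same grasp; the last joint's range is limited). The gripper opens to 85 mm and grips with 20 to 120 N. Pads are 22 mm wide; open, the fingers measure 114 mm over their backs; the gripper's body (76 mm by 85 mm) begins 54 mm behind the grasp point. The pads swing forward as they close: fully open they stand 13 mm farther back than shut.
Start: joints at [-1.217, 0.628, 0.038, 1.517, -0.027, 0.996, -0.02], TCP at [264.904, 593.585, 231.313] pointing down, gripper open.
Joint ranges: [-3.06, 3.06], [-0.37, 2.12], [-1.25, 1.32], [0.18, 2.47], [-1.1, 4.24], [0.23, 1.98], [-2.94, 2.94]. Speed limits (rad/s): [2.57, 2.57, 3.14, 3.14, 3.14, 3.14, 3.14].

INTERFACE

Orientations are given as [roll, pitch, yaw] about the fixed x, y, z axes, in that order (R = Rz(yaw) Ry(pitch) Rx(roll)).
In Python, from cell import monitor, cams, ctrl gives the robot as it stands.
- The arm moves only by the tool drive_tool, never from a script. Its argument "motion" is a list of rows, each an object with "fingers": the opening, from 0 (shut) to 1 (fully open); "linear": the shift along the tool's x, y, z in m, a list of three; "twist": the turn about the tool's z in rad. In form: [{"fingers": fingers, "linear": [x, y, z], "twist": twist}, ...]. A call has 1 to 5 rows; each row shifts and turns the commanded pose from where the row before left it, along the tool's axes as they then stand; what a row does not reach is not made up. A row lasts 1/12 s, in which the tool goes at most 41.7 mm and 7.16 degrees, less where a joint would pass 70% of its speed; a pose out of reach is approached as far as the arm can. A call with a gripper value outside its range is refused whole. The fingers move at their own pace and stop on an object; the grip force is fixed at half the most. Time passes only in rows, so rows that do not move let the fingers close. It gives the time, the measured TCP pose, the force, the opening and the grip force at its end, in the units of the state.
- monitor.read_state(): the state, without advancing time (a new reading comes with each control period).
- cams.get_image(name): name is "side" or "top" or "wrist"; returns a dict with "color" (420x560x3 uint8, blue, green, red), "K" (3x3 intrinsics, pixels), "k1" (the pictures are not rectified: a ray, as slopes to the right and down, at radius r is drawn at 1 + k1 r^2 times it, then the intrinsics apply), "R" (3x3) and "t" (3): a world point X has camera coordinates R X + t. Camera axes: x right, y down, z forward; pixel columns grow to the right and rows downward; lengths in mm; the calibration is good to about 2 mm. A picture is of the moment at which its call begins. There is no depth.
- ctrl.finish_job(): hands the job in; it is judged then, once.
The state is a dict: "clock": time; "qpos": joint angles; "qd": joint speeds; "tau": joint torques, N m; "eef_pos": TCP position; "tool_rot": TCP orientation; "force": force on the tool from outside, world axes, zero at the start; "torque": the same for the moment, N m; "width": finger opening in mm; "gripper_force": force on a finger pad.
Only numpy, scipy, OpenCV 4.12 (cv2) and the standard library are available. Lean on these libraries where they do the work, as an engineer would, in place of code of your own. Each camera call takes 0.05 s, during which the arm holds its last target. There are 200 camera calls.

TASK

Slide the board carrier along the bench, up the dock's ramp and over the lip, so that it drops flat into the nest behind the lip, and go on until it bears firmly, but without ramming, against the pad of the stop screw. Leave it resting there against the pad. Do not lift it off the bench or dock or tip it over, and leave the other things on the bench alone.

Things in the scene. Friction and masses are not known exactly. Their poses are not given: they have to be found in the camera images.
- carrier: Loose plain aluminium block, 120 (its x) x 110 (its y) x 28 mm, 0.4 to 0.8 kg (sliding it takes some 2 to 8 N), too wide to grip, a green circuit board under a clear window in its top. Lies flat on the bench, clear of the ramp foot, between the dock's line and the robot, at most 0.35 rad askew of the dock. Origin: centre of its underside; x points toward the dock, z up.
- carrier_nose (a point): Middle of the carrier's front (+x) face, 60 mm ahead of its origin and 14 mm above its underside.
- dock: Fixed steel and aluminium loading dock, 150 mm wide: ramp, lip, nest. Origin on the bench, mid-width, under the far face of the lip; x points the way the carrier travels, z up, y across. Lip crest 24 mm high from x = -6 to 0 mm; behind it the nest floor, 18 mm high, to x = 232 mm. When the carrier's rear end has dropped behind the lip, its origin is 18 mm above the bench.
- ramp_foot (a point): Middle of the foot of the dock's steel ramp, on the bench at dock x = -132 mm. The ramp, 150 mm wide, rises straight from here to the lip's crest (24 mm high at dock x = -6 mm), 11 degrees. No rails over its lower half.
- rail_mouth (a point): Mid-way between the flared ends of the two black guide rails, at dock x = -62 mm, 28 mm above the bench. Here the rails are about 136 mm apart; they close in to 116 mm (3 mm play each side of the carrier) at dock x = -20 mm and run straight on to x = 160 mm. Their tops are 28 to 30 mm above the bench.
- stop_block: Dark steel block fixed on the dock, 30 x 60 x 30 mm; origin mid-underside on the nest floor, at dock x = 190 mm. Through it, 15 mm above that floor, runs a stop screw with a 20 mm round rubber pad facing the lip. It does not yield. Its setting is not reported and must be felt: the pad stands 124 to 146 mm behind the lip's far face (4 to 26 mm more than the carrier's length).
- hex_key: L-shaped steel hex key, 89 x 30 x 9 mm, loose bystander on the robot's side of the dock; origin at the middle of its underside.
- temp_meter: Yellow hand-held meter, 118 x 66 x 30 mm, loose bystander beyond the dock; origin at the middle of its underside.
- tip_cleaner: Round black pot of brass wool, 68 mm wide, 41 mm high, loose bystander beyond the dock; origin at the middle of its underside.
- head_barrel: Grey stepped metal barrel lying on its side, 120 x 21 x 21 mm, loose bystander on the robot's side, left; origin at the middle of its underside.
- solder_tip: Small pointed metal soldering tip lying on its side, 56 x 12 x 12 mm, loose bystander on the robot's side; origin at the middle of its underside.

How it is judged (in metres and radians):
On the way:
1. the carrier, flat in the nest behind the lip, is pressed against the stop pad with at least 2 N for 0.2 s (x of carrier in the frame of dock above 0.0605 m and z of carrier in the frame of dock below 0.021 m and angle between carrier's own z axis and vertical below 0.03 rad and angle between the x axis of carrier and the x axis of dock, either way round below 0.08 rad and contact force between carrier and stop_block above 2 N), for 0.2 s.
At the end, for the whole second after the job is handed in: The carrier rests flat (within 0.03 rad) in the nest, its rear end behind the lip, in line with the dock within 0.08 rad, its front within 2 mm of the stop pad, at rest (x of carrier in the frame of dock above 0.0605 m and z of carrier in the frame of dock below 0.021 m and angle between carrier's own z axis and vertical below 0.03 rad and angle between the x axis of carrier and the x axis of dock, either way round below 0.08 rad and x of carrier_nose in the frame of stop_pad above -0.002 m and linear speed of carrier below 0.01 m/s); the robot touches nothing.
It fails at once if the carrier rams the stop: more than 40 N between them (contact force between carrier and stop_block above 40 N).
It fails at once if the carrier is lifted: its origin is more than 45 mm above the bench (height (world z) of carrier above 0.045 m).
It fails at once if the carrier is tipped by more than 0.4 rad (angle between carrier's own z axis and vertical above 0.4 rad).
It fails at once if a bystander is moved by more than 20 mm (distance of any of hex_key, temp_meter, tip_cleaner, head_barrel, solder_tip from where it was at the start of the episode above 0.02 m).
It also fails if it takes over 61 s, if anything falls off the work surface, if the arm or the gripper's body presses on something with over 40 N, if the wrist force passes 120 N, or if a joint passes its speed limit or range.

## Working session

There is one attempt and no reset: what is moved stays moved. The work goes in short steps, Python scripts to look and compute and a tool call to move; the robot and the scene stay as the last step left them, time stands still between calls to the robot, and variables do not carry over. Pictures are saved under pics/ and viewed, at most 10 in all, crops included, and the job is handed in when it is done.

Besides the shell and the picture viewer there is one more tool, called after "Emit:" as a command line: name --argument value ..., lists and objects as JSON in quotes. drive_tool: Moves the arm, as the interface text tells. Its arguments: {"type":"object","properties":{"motion":{"type":"array"}},"required":["motion"]}

```bash
mkdir -p pics
cat > h.py <<'E'
import numpy as np, cv2
from cell import monitor, cams, ctrl
def save(n):
    im=cams.get_image(n); return im
def ray2plane(im,u,v,z):
    K=np.array(im["K"]);d=np.array([im["k1"],0,0,0,0],float)
    p=cv2.undistortPoints(np.array([[[u,v]]],float),K,d)[0,0]
    R=np.array(im["R"]);t=np.array(im["t"]).ravel()
    C=-R.T@t; r=R.T@np.array([p[0],p[1],1]); return C+r*(z-C[2])/r[2]
E
python3 - <<'E'
from h import *
import pickle
print(monitor.read_state())
d={n:cams.get_image(n) for n in("top","side")}
pickle.dump(d,open("im0.pkl","wb"))
for n in d:
    cv2.imwrite(f"pics/{n}0.png",cv2.resize(d[n]["color"],(784,588),interpolation=cv2.INTER_CUBIC));print(n,d[n]["K"],d[n]["k1"],-np.array(d[n]["R"]).T@np.array(d[n]["t"]).ravel())
E
```

```text
{'clock': 0.0, 'qpos': array([-1.2167743 ,  0.62933322,  0.03840859,  1.51839652, -0.02698469,
        0.9962723 , -0.01997505]), 'qd': array([-2.13062560e-04,  1.69753344e-03,  5.22566755e-05, -2.03320655e-04,
       -1.83343447e-04,  1.23103620e-03,  1.04520300e-03]), 'tau': array([ 1.97196692e-03, -5.63390672e+01,  1.22642487e+00, -1.93451858e+01,
        1.08194549e-02,  1.00379463e-02,  8.90179876e-06]), 'eef_pos': array([264.64167947, 592.99635005, 230.38771784]), 'tool_rot': array([-3.13970040e+00,  1.79614098e-05,  2.72183027e+00]), 'force': array([-1.08084619,  0.22211555,  0.37864475]), 'torque': array([0.00307889, 0.00101305, 0.01623948]), 'gripper_force': 0.0, 'width': 85.66823362292182}
top [[381.33752348   0.         273.68910352]
 [  0.         381.33752348 207.45315057]
 [  0.           0.           1.        ]] -0.006135628546517273 [489.23182173  10.18067162 906.31165061]
side [[441.29661381   0.         278.55930373]
 [  0.         441.29661381 209.17348674]
 [  0.           0.           1.        ]] 0.022178710270601858 [559.62070983 741.79973141 607.40882629]
```

View pics/top0.png

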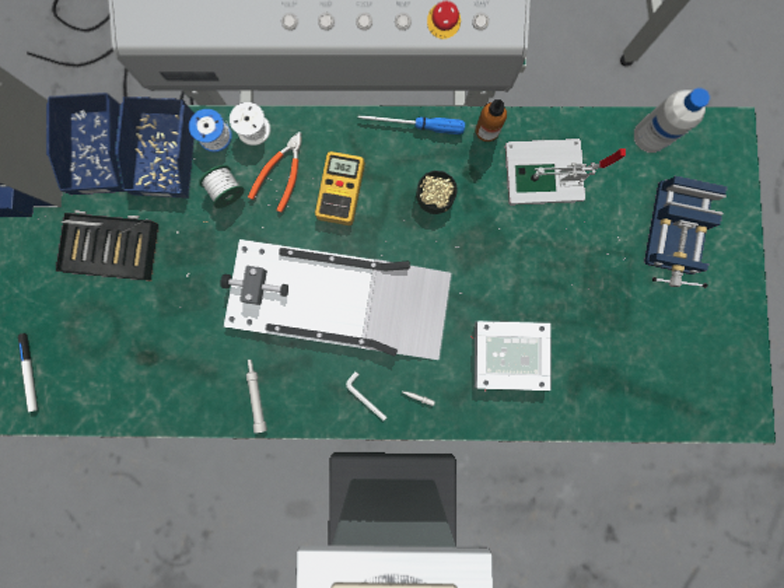

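View pics/side0.png

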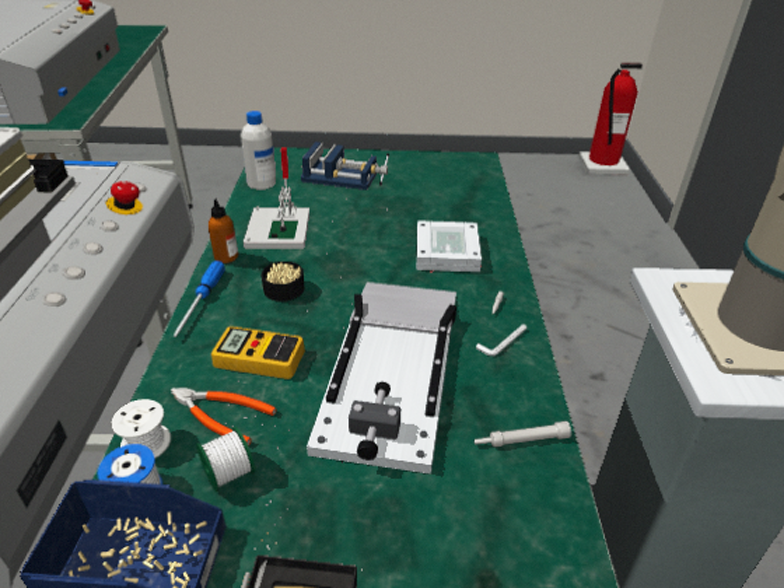

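Top view: the dock runs right to left (ramp foot edge about (452,270)-(440,358), stop at (255,285)), with the carrier at about (513,355). I'll enlarge that area for measuring.

Run:
```python
from h import *
import pickle
d=pickle.load(open("im0.pkl","rb"))
c=d["top"]["color"][165:290,152:402]
cv2.imwrite("pics/topc.png",cv2.resize(c,None,fx=3.2,fy=3.2,interpolation=cv2.INTER_CUBIC))
c=d["side"]["color"][150:340,210:360]
cv2.imwrite("pics/sidec.png",cv2.resize(c,None,fx=3.1,fy=3.1,interpolation=cv2.INTER_CUBIC))
```

```text
(no output)
```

View pics/topc.png

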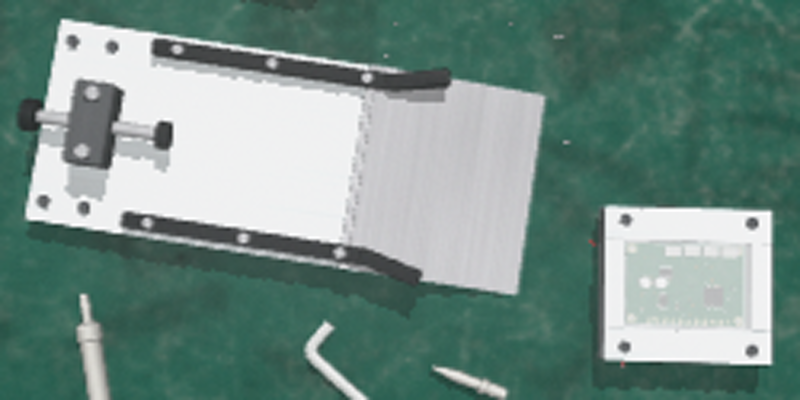

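View pics/sidec.png

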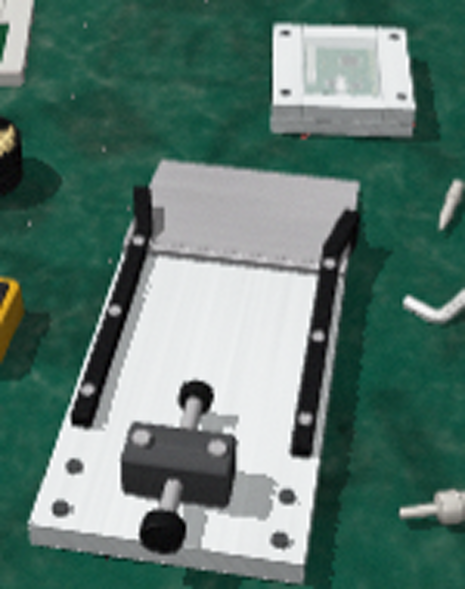

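The top crop shows the carrier's top corners at about (604,206), (772,210), (772,364) and (604,360), the ramp foot at (545,95)-(517,295), and the far plate corners at (62,19) and (26,219). The side crop shows the carrier's top corners at (274,25), (409,27), (412,111) and (271,108), and the ramp foot at (163,160)-(359,181).

Run:
```python
from h import *
import pickle
d=pickle.load(open("im0.pkl","rb"));T=d["top"];S=d["side"]
pt=lambda a,b,z:ray2plane(T,152+(a+.5)/3.2-.5,165+(b+.5)/3.2-.5,z)[:2]
ps=lambda a,b,z:ray2plane(S,210+(a+.5)/3.1-.5,150+(b+.5)/3.1-.5,z)[:2]
np.set_printoptions(precision=1,suppress=True)
def rep(n,P): P=np.array(P);print(n,P.tolist(),P.mean(0),[round(float(np.linalg.norm(P[i]-P[i-1])),1) for i in range(len(P))])
c=[pt(604,206,28),pt(772,210,28),pt(772,364,28),pt(604,360,28)];rep("carT",c)
e=(c[0]-c[1]+c[3]-c[2]);print("yaw",np.arctan2(e[1],e[0]))
c=[ps(274,25,28),ps(409,27,28),ps(412,111,28),ps(271,108,28)];rep("carS",c)
e=(c[3]-c[0]+c[2]-c[1]);print("yaw",np.arctan2(e[1],e[0]))
f=[pt(545,95,0),pt(517,295,0)];b=[pt(62,19,18),pt(26,219,18)]
rep("foot",f);rep("back",b)
x=np.mean(b,0)-np.mean(f,0);print("dock len",np.linalg.norm(x),"yaw",np.arctan2(x[1],x[0]))
f=[ps(163,160,0),ps(359,181,0)];rep("footS",f)
b=[ps(30,525,18),ps(304,562,18)];rep("backS",b)
x=np.mean(b,0)-np.mean(f,0);print("len",np.linalg.norm(x),np.arctan2(x[1],x[0]))
rep("padT",[pt(163,133,33)]);rep("padS",[ps(197,398,33)])
for n,a in dict(hex1=(327,325),hex2=(310,350),tip=(435,370),tip2=(505,393)).items(): rep(n,[pt(*a,4)])
```

```text
carT [[524.7108325204099, -131.46537581267077], [522.8882943161179, -251.6258614934604], [413.9157149381605, -249.4579999662001], [415.5387552963114, -130.69546517964133]] [ 469.3 -190.8] [109.2, 120.2, 109.0, 118.8]
yaw 1.5563760347597524
carS [[523.8739040909002, -252.17436271954705], [411.1702505268372, -254.39330827561548], [420.2460170878387, -128.26865339673975], [527.5968867714295, -127.42594804391092]] [ 470.7 -190.6] [124.8, 112.7, 126.5, 107.4]
yaw 1.519823686603614
foot [[608.3681216886774, -92.5658761402533], [459.8076129877145, -71.58977557490195]] [534.1 -82.1] [150.0, 150.0]
back [[660.0519744940519, 266.68761384413784], [511.8951038131874, 287.8786163258162]] [586.  277.3] [149.7, 149.7]
dock len 363.08732946063554 yaw 1.4274040861752382
footS [[608.4242909533526, -94.90280866667365], [461.6007736696047, -74.85584332746657]] [535.  -84.9] [148.2, 148.2]
backS [[660.4234441079956, 266.2901038071661], [514.0081337257038, 285.2799527633215]] [587.2 275.8] [147.6, 147.6]
len 364.42277158553725 1.427052665036033
padT [[574.3066287338305, 186.26700085817373]] [574.3 186.3] [0.0]
padS [[573.664047556372, 183.78785540795593]] [573.7 183.8] [0.0]
hex1 [[436.76913646515806, 67.8121985284486]] [436.8  67.8] [0.0]
hex2 [[418.53639570163455, 79.99838434921023]] [418.5  80. ] [0.0]
tip [[405.06522777895293, -11.47499511648515]] [405.1 -11.5] [0.0]
tip2 [[389.0769855499273, -62.48526398267304]] [389.1 -62.5] [0.0]
```

Emit:
drive_tool --motion '[{"fingers":1,"linear":[0,0,0],"twist":-0.0922},{"fingers":1,"linear":[0,0,0],"twist":-0.0922},{"fingers":1,"linear":[0,0,0],"twist":-0.0922},{"fingers":1,"linear":[-0.0176,-0.0333,0],"twist":0},{"fingers":1,"linear":[-0.0176,-0.0333,0],"twist":0}]'

```text
clock: 0.52
eef_pos: [288.7, 523.2, 230.3]
tool_rot: [3.141, -0.001, 3.003]
force: [1.2, -0.9, 0.3]
width: 85.3
gripper_force: 0.0
```

Emit:
drive_tool --motion '[{"fingers":1,"linear":[-0.0176,-0.0333,0],"twist":0},{"fingers":1,"linear":[-0.0176,-0.0333,0],"twist":0},{"fingers":1,"linear":[-0.0176,-0.0333,0],"twist":0},{"fingers":1,"linear":[-0.0176,-0.0333,0],"twist":0},{"fingers":1,"linear":[-0.0176,-0.0333,0],"twist":0}]'

```text
clock: 0.93
eef_pos: [353.7, 343.3, 231.1]
tool_rot: [-3.141, -0.0, 2.999]
force: [-0.0, 0.3, 0.4]
width: 85.5
gripper_force: 0.0
```

Emit:
drive_tool --motion '[{"fingers":1,"linear":[-0.0176,-0.0333,0],"twist":0},{"fingers":1,"linear":[-0.0176,-0.0333,0],"twist":0},{"fingers":1,"linear":[-0.0176,-0.0333,0],"twist":0},{"fingers":1,"linear":[-0.0176,-0.0333,0],"twist":0},{"fingers":1,"linear":[-0.0176,-0.0333,0],"twist":0}]'

```text
clock: 1.35
eef_pos: [417.0, 166.1, 231.2]
tool_rot: [-3.141, -0.0, 2.999]
force: [1.0, 0.2, -0.5]
width: 85.5
gripper_force: 0.0
```

Emit:
drive_tool --motion '[{"fingers":1,"linear":[-0.0176,-0.0333,0],"twist":0},{"fingers":1,"linear":[-0.0176,-0.0333,0],"twist":0},{"fingers":1,"linear":[-0.0176,-0.0333,0],"twist":0},{"fingers":1,"linear":[0,-0.0353,0],"twist":0},{"fingers":1,"linear":[0,-0.0353,0],"twist":0}]'

```text
clock: 1.77
eef_pos: [445.1, -10.3, 231.1]
tool_rot: [-3.141, 0.0, 2.998]
force: [0.4, -0.1, -0.4]
width: 85.2
gripper_force: 0.0
```

Emit:
drive_tool --motion '[{"fingers":1,"linear":[0,-0.0353,0],"twist":0},{"fingers":1,"linear":[0,-0.0353,0],"twist":0},{"fingers":1,"linear":[0,-0.0353,0],"twist":0},{"fingers":1,"linear":[0,-0.0353,0],"twist":0},{"fingers":1,"linear":[0,-0.0353,0],"twist":0}]'

```text
clock: 2.18
eef_pos: [418.9, -184.6, 231.2]
tool_rot: [3.141, -0.0, 2.998]
force: [0.9, 0.4, -0.3]
width: 85.1
gripper_force: 0.0
```

Emit:
drive_tool --motion '[{"fingers":1,"linear":[0.04,0,0.03],"twist":0},{"fingers":1,"linear":[0,0,0.04],"twist":0},{"fingers":1,"linear":[0,0,0.04],"twist":0},{"fingers":1,"linear":[0,0,0.04],"twist":0},{"fingers":1,"linear":[0,0,0.04],"twist":0}]'

```text
clock: 2.6
eef_pos: [386.7, -177.2, 59.1]
tool_rot: [3.134, -0.01, 2.998]
force: [0.8, 0.4, -0.6]
width: 85.3
gripper_force: 0.0
```

Emit:
drive_tool --motion '[{"fingers":1,"linear":[0,0,0.025],"twist":0},{"fingers":1,"linear":[0,0,0.014],"twist":0},{"fingers":1,"linear":[0,0,0],"twist":0}]'

```text
clock: 2.85
eef_pos: [387.3, -173.7, 38.4]
tool_rot: [3.126, -0.013, 2.997]
force: [-0.1, 0.0, -0.4]
width: 85.7
gripper_force: 0.0
```

```bash
cat >> h.py <<'E'
O=np.array([553.4,47.1]);a=1.427
E2=np.array([[np.cos(a),np.sin(a)],[-np.sin(a),np.cos(a)]])
def dock(): 
    s=monitor.read_state(); print("tcp dock",(E2@(s["eef_pos"][:2]-O)).round(1),"z",s["eef_pos"][2].round(1),"yaw-a",round(s["tool_rot"][2]-a,3),"F dock",(E2@s["force"][:2]).round(1),s["force"][2].round(1),"w",s["width"].round(1),"t",round(s["clock"],2))
E
python3 - <<'E'
from h import *
im=cams.get_image("side");dock()
c=im["color"][120:260,240:430]
cv2.imwrite("pics/s1.png",cv2.resize(c,None,fx=4,fy=4,interpolation=cv2.INTER_CUBIC))
E
```

```text
Traceback (most recent call last):
  File "h.py", line 13, in dock
    s=monitor.read_state(); print("tcp dock",(E2@(s["eef_pos"][:2]-O)).round(1),"z",s["eef_pos"][2].round(1),"yaw-a",round(s["tool_rot"][2]-a,3),"F dock",(E2@s["force"][:2]).round(1),s["force"][2].round(1),"w",s["width"].round(1),"t",round(s["clock"],2))
                                                                                                                                                                                                                  ^^^^^^^^^^^^^^^^
AttributeError: 'float' object has no attribute 'round'
```

```bash
sed -i 's/s\["width"\].round(1)/round(float(s["width"]),1)/' h.py
python3 - <<'E'
from h import *
dock();print(monitor.read_state()["qpos"].round(3))
im=cams.get_image("side")
c=im["color"][120:260,240:430]
cv2.imwrite("pics/s1.png",cv2.resize(c,None,fx=4,fy=4,interpolation=cv2.INTER_CUBIC))
E
```

```text
tcp dock [-242.5  132.5] z 39.4 yaw-a 1.57 F dock [-0.2 -0.6] -0.2 w 85.8 t 2.9
[ 0.238  0.709  0.188  2.262 -0.607  0.236  2.404]
```

View pics/s1.png

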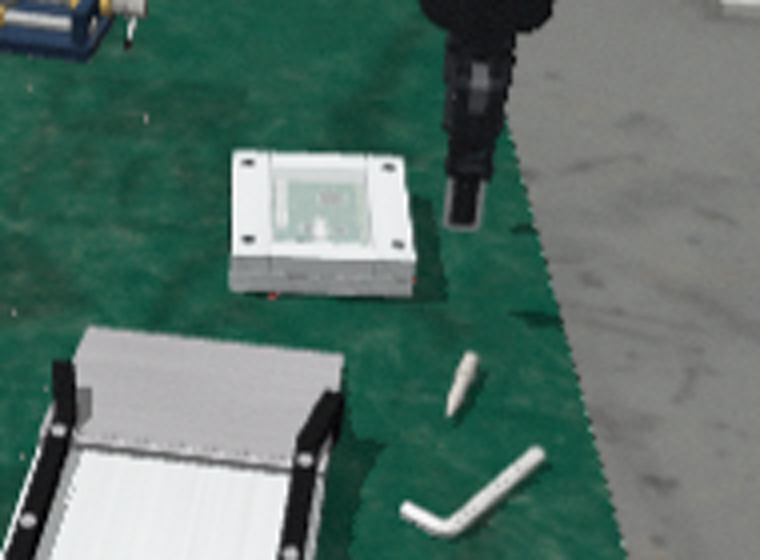

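The side view shows the gripper (fingertips near (465,225) in the crop) robot-side of the carrier. It has stopped at a joint limit: wrist joint 0.236, too close to the base to go lower. I'll back out and hook the carrier's rear/near corner with the open fingers turned about 55°, which puts the tool farther from the base.

Emit:
drive_tool --motion '[{"fingers":1,"linear":[0,0,-0.04],"twist":0},{"fingers":1,"linear":[0,0,-0.04],"twist":0},{"fingers":1,"linear":[-0.03,0,-0.02],"twist":0},{"fingers":1,"linear":[0,-0.04,0],"twist":0},{"fingers":1,"linear":[0,0,0],"twist":0.12}]'

```text
clock: 3.37
eef_pos: [415.1, -227.8, 143.1]
tool_rot: [3.135, -0.001, 2.875]
force: [0.5, -1.3, 0.0]
width: 85.7
gripper_force: 0.0
```

Emit:
drive_tool --motion '[{"fingers":1,"linear":[0,0,0],"twist":0.12},{"fingers":1,"linear":[0,0,0],"twist":0.12},{"fingers":1,"linear":[0,0,0],"twist":0.12},{"fingers":1,"linear":[0,0,0],"twist":0.12},{"fingers":1,"linear":[0,0,0],"twist":0.12}]'

```text
clock: 3.78
eef_pos: [412.4, -220.2, 140.5]
tool_rot: [3.137, -0.017, 2.272]
force: [-0.1, -0.3, 0.1]
width: 85.5
gripper_force: 0.0
```

Emit:
drive_tool --motion '[{"fingers":1,"linear":[0,0,0],"twist":0.12},{"fingers":1,"linear":[0,0,0],"twist":0.12},{"fingers":1,"linear":[0,0,0],"twist":0.12},{"fingers":1,"linear":[0,0,0],"twist":0.12},{"fingers":1,"linear":[0,0,0],"twist":0.12}]'

```text
clock: 4.2
eef_pos: [412.2, -219.9, 140.4]
tool_rot: [-3.135, -0.018, 1.671]
force: [-0.5, -0.1, 0.3]
width: 85.4
gripper_force: 0.0
```

Emit:
drive_tool --motion '[{"fingers":1,"linear":[0,0,0],"twist":0.12},{"fingers":1,"linear":[0,0,0],"twist":0.12},{"fingers":1,"linear":[0,0,0],"twist":0.12},{"fingers":1,"linear":[0,0,0],"twist":0.12},{"fingers":1,"linear":[0,0,0],"twist":0.12}]'

```text
clock: 4.62
eef_pos: [412.0, -219.7, 140.2]
tool_rot: [-3.125, -0.012, 1.071]
force: [-0.6, -1.3, -0.7]
width: 85.7
gripper_force: 0.0
```

Emit:
drive_tool --motion '[{"fingers":1,"linear":[0,0,0],"twist":0.12},{"fingers":1,"linear":[0,0,0],"twist":0.12},{"fingers":1,"linear":[0,0,0],"twist":0.12},{"fingers":1,"linear":[0,0,0],"twist":0.12},{"fingers":1,"linear":[0,0,0],"twist":0}]'

```text
clock: 5.03
eef_pos: [411.9, -219.6, 139.8]
tool_rot: [-3.121, -0.002, 0.594]
force: [-0.2, 0.5, -0.4]
width: 85.3
gripper_force: 0.0
```

```bash
cat >> h.py <<'E'
def todo(x,y):
    "tool-frame shift (mm) to dock x,y"
    s=monitor.read_state(); w=E2.T@np.array([x,y])+O-s["eef_pos"][:2]; q=s["tool_rot"][2]
    print("tool dx,dy",(w@[np.cos(q),np.sin(q)]).round(1),(w@[np.sin(q),-np.cos(q)]).round(1))
E
python3 - <<'E'
from h import *
dock();todo(-289,95);print(monitor.read_state()["qpos"].round(3),monitor.read_state()["tool_rot"])
E
```

```text
tcp dock [-284.2  101.8] z 139.8 yaw-a -0.833 F dock [0.5 0.2] -0.4 w 85.3 t 5.03
tool dx,dy 1.8 8.2
[-0.225  0.816  1.11   2.108 -0.985  0.909  0.505] [-3.12107990e+00 -1.82171706e-03  5.93887074e-01]
```

Emit:
drive_tool --motion '[{"fingers":1,"linear":[0.002,0.008,0.02],"twist":0},{"fingers":1,"linear":[0,0,0.03],"twist":0},{"fingers":1,"linear":[0,0,0.03],"twist":0},{"fingers":1,"linear":[0,0,0],"twist":0}]'

```text
clock: 5.37
eef_pos: [417.9, -217.1, 55.2]
tool_rot: [-3.11, -0.008, 0.606]
force: [-0.1, 2.4, 0.6]
width: 85.3
gripper_force: 0.0
```

Run:
```python
from h import *
dock();todo(-289,95);print(monitor.read_state()["qpos"].round(3),monitor.read_state()["tool_rot"])
```

```text
tcp dock [-280.9   96.2] z 55.2 yaw-a -0.821 F dock [2.3 0.4] 0.6 w 85.3 t 5.37
tool dx,dy -4.6 6.8
[-0.052  0.852  0.778  2.138 -1.085  0.665  0.556] [-3.10990064 -0.00776009  0.60643357]
```

Emit:
drive_tool --motion '[{"fingers":1,"linear":[0,0,-0.04],"twist":0},{"fingers":1,"linear":[0,0,-0.04],"twist":0},{"fingers":1,"linear":[0.02,0.024,-0.02],"twist":0},{"fingers":1,"linear":[0.02,0.024,0],"twist":0},{"fingers":1,"linear":[0.02,0.024,0],"twist":0}]'

```text
clock: 5.78
eef_pos: [510.4, -253.2, 162.6]
tool_rot: [-3.128, -0.004, 0.598]
force: [0.4, 0.6, 1.1]
width: 85.2
gripper_force: 0.0
```

Emit:
drive_tool --motion '[{"fingers":1,"linear":[0.02,0.024,0],"twist":0},{"fingers":1,"linear":[0.02,0.024,0],"twist":0},{"fingers":1,"linear":[0,0,0],"twist":0},{"fingers":1,"linear":[0,0,0],"twist":0}]'

```text
clock: 6.12
eef_pos: [569.4, -270.0, 159.2]
tool_rot: [-3.126, -0.001, 0.6]
force: [-0.8, 0.1, -0.0]
width: 85.3
gripper_force: 0.0
```

Run:
```python
from h import *
dock();todo(-289,95);print(monitor.read_state()["qpos"].round(3),monitor.read_state()["tool_rot"])
```

```text
tcp dock [-311.5  -61.3] z 159.2 yaw-a -0.827 F dock [-0.   0.8] -0.0 w 85.3 t 6.12
tool dx,dy -99.8 -122.4
[-0.109  0.897  0.971  1.649 -0.83   1.077  0.151] [-3.12556716e+00 -1.13780187e-03  5.99666496e-01]
```

Emit:
drive_tool --motion '[{"fingers":1,"linear":[-0.02,-0.024,0],"twist":0},{"fingers":1,"linear":[-0.02,-0.024,0],"twist":0},{"fingers":1,"linear":[-0.02,-0.024,0],"twist":0},{"fingers":1,"linear":[-0.02,-0.024,0],"twist":0},{"fingers":1,"linear":[-0.02,-0.024,0],"twist":-0.12}]'

```text
clock: 6.53
eef_pos: [415.5, -225.1, 160.2]
tool_rot: [-3.123, -0.004, 0.718]
force: [-0.2, -0.7, 0.3]
width: 85.2
gripper_force: 0.0
```

Emit:
drive_tool --motion '[{"fingers":1,"linear":[0,0,0],"twist":-0.12},{"fingers":1,"linear":[0,0,0],"twist":-0.12},{"fingers":1,"linear":[0,0,0],"twist":-0.12},{"fingers":1,"linear":[0,0,0],"twist":-0.12},{"fingers":1,"linear":[0,0,0],"twist":-0.12}]'

```text
clock: 6.95
eef_pos: [417.1, -225.8, 160.6]
tool_rot: [-3.13, -0.014, 1.323]
force: [-0.0, -0.1, -0.6]
width: 85.7
gripper_force: 0.0
```

Emit:
drive_tool --motion '[{"fingers":1,"linear":[0,0,0],"twist":-0.12},{"fingers":1,"linear":[0,0,0],"twist":-0.12},{"fingers":1,"linear":[0,0,0],"twist":-0.12},{"fingers":1,"linear":[0,0,0],"twist":-0.12},{"fingers":1,"linear":[0,0,0],"twist":-0.12}]'

```text
clock: 7.37
eef_pos: [417.0, -226.1, 160.5]
tool_rot: [-3.139, -0.018, 1.923]
force: [-0.5, -0.2, 1.1]
width: 85.6
gripper_force: 0.0
```

Run:
```python
from h import *
dock();print(monitor.read_state()["qpos"].round(3),monitor.read_state()["tool_rot"])
```

```text
tcp dock [-289.9   95.9] z 160.5 yaw-a 0.496 F dock [-0.3  0.5] 1.1 w 85.6 t 7.37
[ 0.021  0.575  0.63   2.067 -0.547  0.685  1.369] [-3.13937082 -0.01829717  1.92327784]
```

Emit:
drive_tool --motion '[{"fingers":1,"linear":[0,0,0],"twist":-0.12},{"fingers":1,"linear":[0,0,0],"twist":-0.12},{"fingers":1,"linear":[0,0,0],"twist":-0.12},{"fingers":1,"linear":[0,0,0],"twist":-0.12},{"fingers":1,"linear":[0,0,0],"twist":-0.12}]'

```text
clock: 7.78
eef_pos: [416.8, -226.3, 160.4]
tool_rot: [3.134, -0.016, 2.524]
force: [-0.4, -1.0, -0.6]
width: 85.6
gripper_force: 0.0
```

Emit:
drive_tool --motion '[{"fingers":1,"linear":[0,0,0],"twist":-0.12},{"fingers":1,"linear":[0,0,0],"twist":-0.12},{"fingers":1,"linear":[0,0,0],"twist":-0.12},{"fingers":1,"linear":[0,0,0],"twist":-0.12},{"fingers":1,"linear":[0,0,0],"twist":0}]'

```text
clock: 8.2
eef_pos: [417.1, -226.4, 160.4]
tool_rot: [3.127, -0.01, 3.0]
force: [0.3, -0.1, 0.4]
width: 85.3
gripper_force: 0.0
```

Emit:
drive_tool --motion '[{"fingers":1,"linear":[-0.04,0,0],"twist":0},{"fingers":1,"linear":[-0.04,0,0],"twist":0},{"fingers":1,"linear":[-0.04,0,0],"twist":0},{"fingers":1,"linear":[-0.04,0,0],"twist":0},{"fingers":1,"linear":[-0.04,0,0],"twist":0}]'

```text
clock: 8.62
eef_pos: [617.4, -255.2, 158.4]
tool_rot: [3.128, -0.011, 2.995]
force: [1.0, -0.7, 0.1]
width: 85.7
gripper_force: 0.0
```

Run:
```python
from h import *
dock();print(monitor.read_state()["qpos"].round(3),monitor.read_state()["tool_rot"])
```

```text
tcp dock [-290.  -106.6] z 158.4 yaw-a 1.568 F dock [-0.6 -1.1] 0.1 w 85.7 t 8.62
[ 0.174  0.761  0.324  1.523 -0.293  0.919  2.021] [ 3.12819837 -0.0108961   2.9946474 ]
```

Emit:
drive_tool --motion '[{"fingers":1,"linear":[0,0,0],"twist":0.12},{"fingers":1,"linear":[0,0,0],"twist":0.12},{"fingers":1,"linear":[0,0,0],"twist":0.12},{"fingers":1,"linear":[0,0,0],"twist":0.12},{"fingers":1,"linear":[0,0,0],"twist":0.12}]'

```text
clock: 9.03
eef_pos: [615.6, -255.0, 158.2]
tool_rot: [3.137, -0.017, 2.388]
force: [0.6, -0.4, -0.6]
width: 85.3
gripper_force: 0.0
```

Emit:
drive_tool --motion '[{"fingers":1,"linear":[0,0,0],"twist":0.12},{"fingers":1,"linear":[0,0,0],"twist":0.12},{"fingers":1,"linear":[0,0,0],"twist":0.12},{"fingers":1,"linear":[0,0,0],"twist":0.12},{"fingers":1,"linear":[0,0,0],"twist":0.12}]'

```text
clock: 9.45
eef_pos: [615.7, -254.9, 158.5]
tool_rot: [-3.137, -0.017, 1.788]
force: [0.1, 0.2, -0.4]
width: 85.6
gripper_force: 0.0
```

Emit:
drive_tool --motion '[{"fingers":1,"linear":[0,0,0],"twist":0.12},{"fingers":1,"linear":[0,0,0],"twist":0.12},{"fingers":1,"linear":[0,0,0],"twist":0.12},{"fingers":1,"linear":[0,0,0],"twist":0.12},{"fingers":1,"linear":[0,0,0],"twist":0.12}]'

```text
clock: 9.87
eef_pos: [615.9, -254.7, 158.6]
tool_rot: [-3.128, -0.012, 1.188]
force: [0.5, -0.2, 0.4]
width: 85.4
gripper_force: 0.0
```

Emit:
drive_tool --motion '[{"fingers":1,"linear":[0,0,0],"twist":0.12},{"fingers":1,"linear":[0,0,0],"twist":0.12},{"fingers":1,"linear":[0,0,0],"twist":0.12},{"fingers":1,"linear":[0,0,0],"twist":0.12},{"fingers":1,"linear":[0,0,0],"twist":0.12}]'

```text
clock: 10.28
eef_pos: [616.0, -254.6, 158.7]
tool_rot: [-3.124, -0.002, 0.588]
force: [0.2, -0.2, -0.1]
width: 85.1
gripper_force: 0.0
```

Run:
```python
from h import *
dock();todo(-289,95);print(monitor.read_state()["qpos"].round(3),monitor.read_state()["tool_rot"])
```

```text
tcp dock [-289.6 -105.2] z 158.7 yaw-a -0.839 F dock [-0.2 -0.3] -0.1 w 85.1 t 10.28
tool dx,dy -148.5 -134.2
[-0.119  0.933  0.95   1.538 -0.822  1.124  0.04 ] [-3.12410168e+00 -2.31115440e-03  5.88140237e-01]
```

Emit:
drive_tool --motion '[{"fingers":0,"linear":[0,0,0],"twist":-0.12},{"fingers":0,"linear":[0,0,0],"twist":-0.12},{"fingers":0,"linear":[0,0,0],"twist":-0.12},{"fingers":0,"linear":[0,0,0],"twist":-0.12},{"fingers":0,"linear":[0,0,0],"twist":-0.12}]'

```text
clock: 10.7
eef_pos: [615.9, -254.7, 158.5]
tool_rot: [-3.128, -0.012, 1.2]
force: [-0.1, 0.5, -0.9]
width: 25.7
gripper_force: 0.0
```

Emit:
drive_tool --motion '[{"fingers":0,"linear":[0,0,0],"twist":-0.12},{"fingers":0,"linear":[0,0,0],"twist":-0.12},{"fingers":0,"linear":[0.02,-0.036,0],"twist":0},{"fingers":0,"linear":[0.021,-0.036,0],"twist":0},{"fingers":0,"linear":[0,-0.04,0],"twist":0}]'

```text
clock: 11.12
eef_pos: [510.3, -194.3, 159.1]
tool_rot: [-3.131, -0.019, 1.44]
force: [-0.3, 0.5, -0.1]
width: -0.4
gripper_force: 0.0
```

Emit:
drive_tool --motion '[{"fingers":0,"linear":[0,-0.04,0],"twist":0},{"fingers":0,"linear":[0,-0.04,0],"twist":0},{"fingers":0,"linear":[0,-0.036,0],"twist":0},{"fingers":0,"linear":[0,0,0],"twist":0}]'

```text
clock: 11.45
eef_pos: [386.7, -181.0, 160.7]
tool_rot: [-3.124, -0.021, 1.428]
force: [-0.7, 0.8, -0.2]
width: -0.3
gripper_force: 0.0
```

Run:
```python
from h import *
dock();todo(-248,128);print(monitor.read_state()["qpos"].round(3),monitor.read_state()["tool_rot"])
```

```text
tcp dock [-249.6  132.3] z 160.7 yaw-a 0.001 F dock [0.7 0.8] -0.2 w -0.3 t 11.45
tool dx,dy 1.6 4.3
[-0.139  0.562  0.771  2.18  -0.659  0.674  0.961] [-3.12414425 -0.02067767  1.42842683]
```

Emit:
drive_tool --motion '[{"fingers":0,"linear":[0.002,0.003,0.03],"twist":0},{"fingers":0,"linear":[0,0,0.03],"twist":0},{"fingers":0,"linear":[0,0,0.03],"twist":0},{"fingers":0,"linear":[0,0,0.03],"twist":0},{"fingers":0,"linear":[0,0,0.01],"twist":0}]'

```text
clock: 11.87
eef_pos: [396.9, -179.2, 28.2]
tool_rot: [-3.128, -0.016, 1.435]
force: [0.1, -0.3, 1.0]
width: -0.1
gripper_force: 0.0
```

Run:
```python
from h import *
dock();todo(-248,128);print(monitor.read_state()["qpos"].round(3),monitor.read_state()["tool_rot"])
```

```text
tcp dock [-246.4  122.5] z 28.2 yaw-a 0.008 F dock [-0.3 -0.1] 1.0 w -0.1 t 11.87
tool dx,dy -1.5 -5.5
[ 0.107  0.773  0.394  2.24  -1.003  0.339  1.242] [-3.1280736  -0.0164675   1.43465541]
```

Emit:
drive_tool --motion '[{"fingers":0,"linear":[0,-0.005,0],"twist":0},{"fingers":0,"linear":[0,0,0.006],"twist":0},{"fingers":0,"linear":[0,0,0.006],"twist":0}]'

```text
clock: 12.12
eef_pos: [393.3, -179.6, 19.3]
tool_rot: [-3.133, -0.015, 1.435]
force: [-0.3, 0.2, 0.2]
width: 0.1
gripper_force: 0.0
```

Run:
```python
from h import *
dock();todo(-248,128);print(monitor.read_state()["qpos"].round(3),monitor.read_state()["tool_rot"])
im=cams.get_image("side")
c=im["color"][120:260,240:430]
cv2.imwrite("pics/s2.png",cv2.resize(c,None,fx=4,fy=4,interpolation=cv2.INTER_CUBIC))
```

```text
tcp dock [-247.3  126. ] z 19.3 yaw-a 0.008 F dock [0.2 0.3] 0.2 w 0.1 t 12.12
tool dx,dy -0.7 -2.0
[ 0.148  0.78   0.336  2.253 -1.035  0.287  1.275] [-3.13281749 -0.01456683  1.43534892]
```

View pics/s2.png

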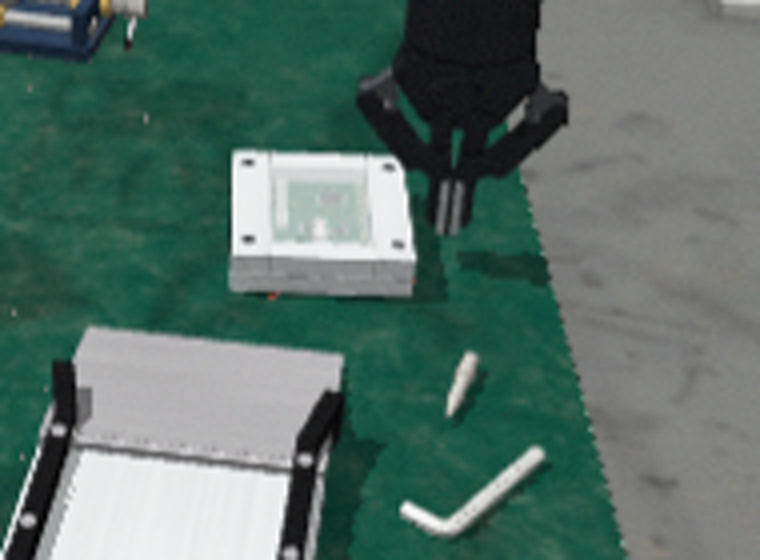

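The side view shows the shut fingers (tip at about (450,232)) just robot-side of the carrier, which hasn't moved. Now I'll push sideways.

Emit:
drive_tool --motion '[{"fingers":0,"linear":[0,0.004,0.005],"twist":0},{"fingers":0,"linear":[0,0.006,0.002],"twist":0},{"fingers":0,"linear":[0,0.006,0],"twist":0},{"fingers":0,"linear":[0,0.006,0],"twist":0},{"fingers":0,"linear":[0,0.006,0],"twist":0}]'

```text
clock: 12.58
eef_pos: [421.7, -182.1, 11.3]
tool_rot: [-3.131, -0.016, 1.438]
force: [-4.1, 1.4, 3.3]
width: -0.1
gripper_force: 2.0
```

Run:
```python
from h import *
dock();todo(-248,69.5)
```

```text
tcp dock [-245.7   97.5] z 11.3 yaw-a 0.011 F dock [0.8 4.3] 3.3 w -0.1 t 12.58
tool dx,dy -2.6 28.0
```

Emit:
drive_tool --motion '[{"fingers":0,"linear":[0,0.006,0],"twist":0},{"fingers":0,"linear":[0,0.006,0],"twist":0},{"fingers":0,"linear":[0,0.004,0],"twist":0}]'

```text
clock: 12.83
eef_pos: [438.6, -184.5, 10.9]
tool_rot: [-3.133, -0.016, 1.439]
force: [-3.8, -0.3, 2.9]
width: 0.0
gripper_force: 2.0
```

Run:
```python
from h import *
dock();todo(-248,69.5)
im=cams.get_image("side")
c=im["color"][120:260,240:430]
cv2.imwrite("pics/s3.png",cv2.resize(c,None,fx=4,fy=4,interpolation=cv2.INTER_CUBIC))
import pickle;pickle.dump(im,open("s3.pkl","wb"))
```

```text
tcp dock [-245.6   80.4] z 10.9 yaw-a 0.012 F dock [-0.9  3.7] 2.9 w 0.0 t 12.83
tool dx,dy -2.5 10.9
```

View pics/s3.png

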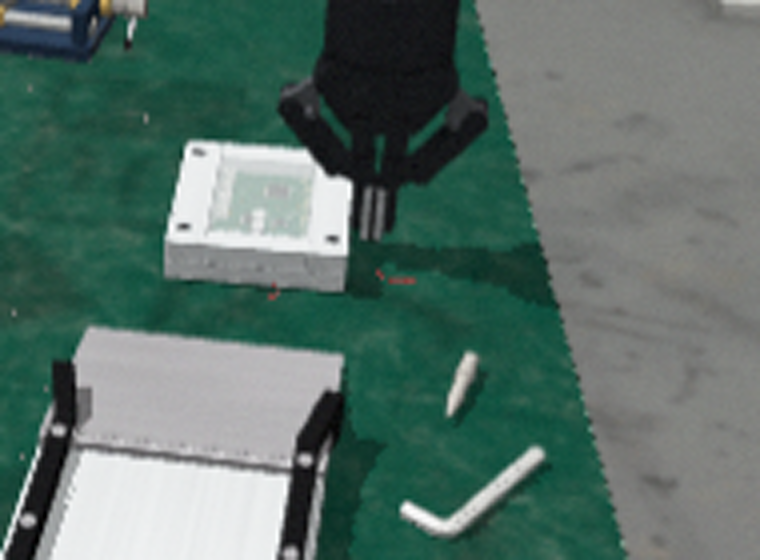

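The carrier's nose top edge now runs (165,243)-(347,252) in the crop, with its left rear corner at (187,141). I'll compute its pose from these.

Run:
```python
from h import *
import pickle
S=pickle.load(open("s3.pkl","rb"))
p=lambda a,b,z:E2@(ray2plane(S,240+(a+.5)/4-.5,120+(b+.5)/4-.5,z)[:2]-O)
n1,n2,r1=p(165,243,28),p(347,252,28),p(187,141,28);b1,b2=p(166,277,0),p(346,290,0)
print(n1,n2,r1,b1,b2)
f=lambda v:np.arctan2(v[1],v[0])
print("yaw nose",f(n2-n1)-np.pi/2,"bottom",f(b2-b1)-np.pi/2,"side",f(n1-r1), "foot",p(88,326,0),p(343,353,0))
```

```text
[-186.67737784  -39.96697571] [-197.56730137   68.03078419] [-309.09448852  -45.57471035] [-191.8164269   -39.67281721] [-198.60041124   69.5986135 ]
yaw nose 0.10049503621162525 bottom 0.06200420680754437 side 0.0457764204375614 foot [-132.96562717  -76.34198941] [-134.48037003   73.10946543]
```

Emit:
drive_tool --motion '[{"fingers":0,"linear":[0,0.006,0],"twist":0},{"fingers":0,"linear":[0,0.005,0],"twist":0},{"fingers":0,"linear":[0,0,0],"twist":0}]'

```text
clock: 13.13
eef_pos: [450.3, -186.3, 10.7]
tool_rot: [-3.134, -0.015, 1.439]
force: [-0.6, 0.4, -0.1]
width: 0.1
gripper_force: 0.2
```

Run:
```python
from h import *
dock();todo(-248,69.5);todo(-248,85);todo(-370,0);print(monitor.read_state()["qpos"].round(2))
```

```text
tcp dock [-245.8   68.6] z 10.7 yaw-a 0.012 F dock [0.3 0.7] -0.1 w 0.1 t 13.13
tool dx,dy -2.2 -0.9
tool dx,dy -2.0 -16.4
tool dx,dy -125.0 67.2
[ 0.06  0.84  0.44  2.11 -0.96  0.41  1.15]
```

Emit:
drive_tool --motion '[{"fingers":0,"linear":[0,-0.01,0],"twist":0},{"fingers":0,"linear":[0,0,-0.035],"twist":0},{"fingers":0.5,"linear":[0,0,-0.035],"twist":0},{"fingers":0.7,"linear":[-0.033,0.026,-0.02],"twist":0},{"fingers":0.7,"linear":[-0.033,0.026,0],"twist":0.012}]'

```text
clock: 13.55
eef_pos: [482.6, -254.3, 101.4]
tool_rot: [-3.138, -0.015, 1.43]
force: [2.3, -1.0, 0.1]
width: 35.5
gripper_force: 0.0
```

Emit:
drive_tool --motion '[{"fingers":0.7,"linear":[-0.035,0.026,0],"twist":0},{"fingers":0.7,"linear":[0,0,0],"twist":0}]'

```text
clock: 13.72
eef_pos: [504.7, -301.1, 98.7]
tool_rot: [3.14, -0.004, 1.424]
force: [0.4, -1.0, 0.2]
width: 59.3
gripper_force: 0.0
```

Run:
```python
from h import *
dock();todo(-345,0);print(monitor.read_state()["qpos"].round(2))
im=cams.get_image("side")
c=im["color"][120:260,220:410]
cv2.imwrite("pics/s4.png",cv2.resize(c,None,fx=4.2,fy=4.2,interpolation=cv2.INTER_CUBIC))
import pickle;pickle.dump(im,open("s4.pkl","wb"))
```

```text
tcp dock [-351.5   -1.7] z 98.7 yaw-a -0.003 F dock [-0.9 -0.6] 0.2 w 59.3 t 13.72
tool dx,dy 6.5 -1.7
[ 0.09  0.82  0.68  1.82 -0.73  0.77  1.01]
```

View pics/s4.png

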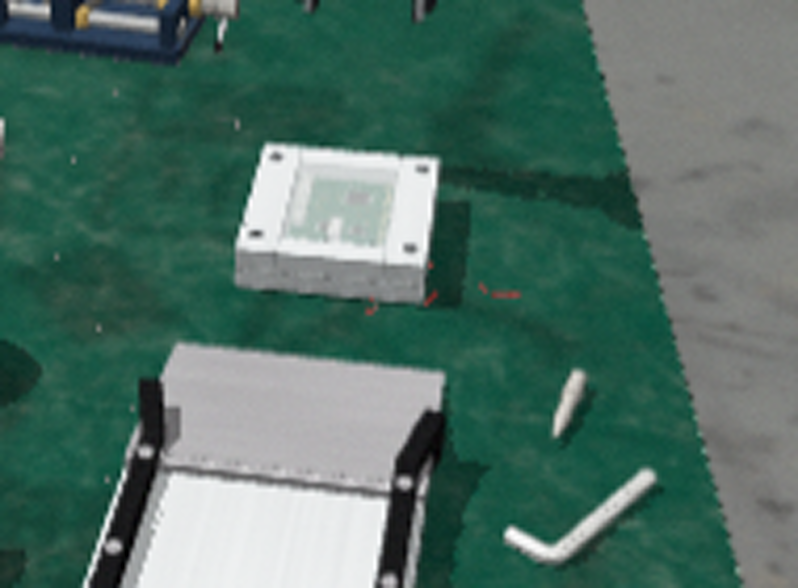

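The carrier's top corners are at about (267,144), (440,158), (426,265) and (237,250), clear of the gripper.

Run:
```python
from h import *
import pickle
S=pickle.load(open("s4.pkl","rb"))
p=lambda a,b,z:E2@(ray2plane(S,220+(a+.5)/4.2-.5,120+(b+.5)/4.2-.5,z)[:2]-O)
c=[p(267,144,28),p(440,158,28),p(426,265,28),p(237,250,28)]
f=lambda v:np.arctan2(v[1],v[0])
print(np.round(c,1),np.mean(c,0),f(c[2]-c[3])-np.pi/2,f(c[1]-c[0])-np.pi/2,f(c[3]-c[0]),f(c[2]-c[1]))
print("foot",p(175,343,0),p(445,373,0),"bottom",p(237,285,0),p(422,301,0))
```

```text
[[-312.5  -54.5]
 [-316.    53.2]
 [-194.8   55.6]
 [-189.8  -52.2]] [-253.26718256    0.50312642] 0.04621729481507475 0.032731411140798805 0.018862382360189837 0.01957757300418265
foot [-132.18731198  -76.99602195] [-132.43385512   73.73151762] bottom [-195.45980352  -52.87787367] [-199.42053975   54.89970245]
```

Emit:
drive_tool --motion '[{"fingers":0.7,"linear":[0,-0.0025,0.03],"twist":-0.003},{"fingers":0.7,"linear":[0,0,0.035],"twist":0},{"fingers":0.7,"linear":[0,0,0.027],"twist":0},{"fingers":0.7,"linear":[0.01,0,0],"twist":0},{"fingers":0.7,"linear":[0.01,0,0],"twist":0}]'

```text
clock: 14.18
eef_pos: [498.1, -268.7, 4.2]
tool_rot: [-3.13, -0.016, 1.428]
force: [-0.3, -1.5, 0.1]
width: 59.6
gripper_force: 0.2
```

Emit:
drive_tool --motion '[{"fingers":0.7,"linear":[0.01,0,0],"twist":0},{"fingers":0.7,"linear":[0.01,0,0],"twist":0},{"fingers":0.7,"linear":[0.01,0,0],"twist":0},{"fingers":0.7,"linear":[0.01,0,0],"twist":0},{"fingers":0.7,"linear":[0.01,0,0],"twist":0}]'

```text
clock: 14.6
eef_pos: [507.2, -219.7, 7.0]
tool_rot: [-3.135, -0.014, 1.429]
force: [-0.4, -4.3, 2.4]
width: 59.9
gripper_force: 1.9
```

Run:
```python
from h import *
dock();print(monitor.read_state()["qpos"].round(2))
```

```text
tcp dock [-270.7    7.4] z 7.0 yaw-a 0.002 F dock [-4.3 -0.2] 2.4 w 59.9 t 14.6
[ 0.04  0.91  0.53  1.94 -0.89  0.56  1.05]
```

Emit:
drive_tool --motion '[{"fingers":0.7,"linear":[0.008,0,0],"twist":0},{"fingers":0.7,"linear":[0.008,0,0],"twist":0},{"fingers":0.7,"linear":[0.008,0,0],"twist":0},{"fingers":0.7,"linear":[0.008,0,0],"twist":0},{"fingers":0.7,"linear":[0.008,0,0],"twist":0}]'

```text
clock: 15.02
eef_pos: [512.0, -180.8, 6.8]
tool_rot: [-3.133, -0.014, 1.428]
force: [-1.1, -5.3, 3.4]
width: 59.6
gripper_force: 2.4
```

Emit:
drive_tool --motion '[{"fingers":0.7,"linear":[0.008,0,0],"twist":0},{"fingers":0.7,"linear":[0.008,0,0],"twist":0}]'

```text
clock: 15.18
eef_pos: [514.1, -164.1, 6.7]
tool_rot: [-3.132, -0.015, 1.428]
force: [-0.1, -4.6, 2.4]
width: 59.9
gripper_force: 2.2
```

Run:
```python
from h import *
dock();print(monitor.read_state()["qpos"].round(2))
im=cams.get_image("side")
c=im["color"][130:280,230:380]
cv2.imwrite("pics/s5.png",cv2.resize(c,None,fx=4,fy=4,interpolation=cv2.INTER_CUBIC))
```

```text
tcp dock [-214.6    8.7] z 6.7 yaw-a 0.001 F dock [-4.5 -0.5] 2.4 w 59.9 t 15.18
[-0.06  0.9   0.52  1.97 -0.92  0.54  0.98]
```

View pics/s5.png

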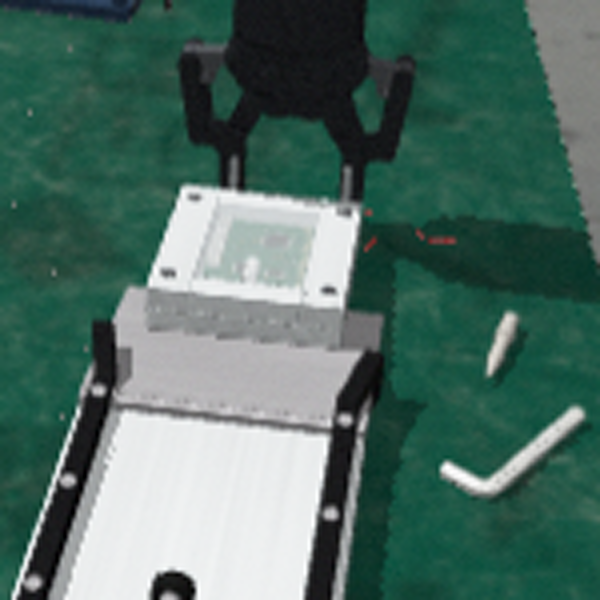

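The carrier's nose (edge (148,290)-(343,308)) is part-way up the ramp, centred between the rail mouths (about 105 and 375) and aligned. I'll go on.

Emit:
drive_tool --motion '[{"fingers":0.7,"linear":[0.008,0.0004,0],"twist":0},{"fingers":0.7,"linear":[0.008,0.0004,0],"twist":0},{"fingers":0.7,"linear":[0.008,0.0004,0],"twist":0},{"fingers":0.7,"linear":[0.008,0.0004,0],"twist":0},{"fingers":0.7,"linear":[0.008,0.0004,0],"twist":0}]'

```text
clock: 15.65
eef_pos: [521.4, -123.4, 6.8]
tool_rot: [-3.131, -0.017, 1.43]
force: [0.4, -1.9, -2.1]
width: 59.5
gripper_force: 1.1
```

Emit:
drive_tool --motion '[{"fingers":0.7,"linear":[0.008,0.0004,0],"twist":0},{"fingers":0.7,"linear":[0.008,0.0004,0],"twist":0},{"fingers":0.7,"linear":[0.008,0.0004,0],"twist":0},{"fingers":0.7,"linear":[0.008,0.0004,-0.001],"twist":0},{"fingers":0.7,"linear":[0.008,0.0004,-0.001],"twist":0}]'

```text
clock: 16.07
eef_pos: [528.7, -85.9, 9.9]
tool_rot: [-3.131, -0.014, 1.429]
force: [-3.8, -5.3, -0.2]
width: 59.7
gripper_force: 2.9
```

Run:
```python
from h import *
dock();print(monitor.read_state()["qpos"].round(2))
```

```text
tcp dock [-135.2    5.4] z 9.9 yaw-a 0.002 F dock [-5.8  3. ] -0.2 w 59.7 t 16.07
[-0.22  0.9   0.54  1.98 -0.93  0.54  0.86]
```

Emit:
drive_tool --motion '[{"fingers":0.7,"linear":[0.008,0.0002,-0.0014],"twist":0},{"fingers":0.7,"linear":[0.008,0.0002,-0.0014],"twist":0},{"fingers":0.7,"linear":[0.008,0.0002,-0.0014],"twist":0},{"fingers":0.7,"linear":[0.008,0.0002,-0.0014],"twist":0},{"fingers":0.7,"linear":[0.008,0.0002,-0.0014],"twist":0}]'

```text
clock: 16.48
eef_pos: [534.0, -47.1, 17.4]
tool_rot: [-3.129, -0.014, 1.428]
force: [-6.0, -5.9, 0.4]
width: 59.8
gripper_force: 3.2
```

Run:
```python
from h import *
dock();print(monitor.read_state()["qpos"].round(2))
```

```text
tcp dock [-96.    5.8] z 17.4 yaw-a 0.001 F dock [-6.7  5.1] 0.4 w 59.8 t 16.48
[-0.31  0.89  0.56  1.98 -0.93  0.56  0.78]
```

Emit:
drive_tool --motion '[{"fingers":0.7,"linear":[0.008,0.0002,-0.0014],"twist":0},{"fingers":0.7,"linear":[0.008,0.0002,-0.0014],"twist":0},{"fingers":0.7,"linear":[0.008,0.0002,-0.0014],"twist":0},{"fingers":0.7,"linear":[0.008,0.0002,-0.0014],"twist":0},{"fingers":0.7,"linear":[0.008,0.0002,-0.0014],"twist":0}]'

```text
clock: 16.9
eef_pos: [540.0, -10.7, 25.5]
tool_rot: [-3.13, -0.01, 1.425]
force: [-4.6, -8.7, 5.9]
width: 60.0
gripper_force: 4.7
```

Run:
```python
from h import *
dock();print(monitor.read_state()["qpos"].round(2))
```

```text
tcp dock [-59.1   5. ] z 25.5 yaw-a -0.002 F dock [-9.3  3.3] 5.9 w 60.0 t 16.9
[-0.39  0.89  0.59  1.97 -0.92  0.59  0.69]
```

Emit:
drive_tool --motion '[{"fingers":0.7,"linear":[0.006,0,0],"twist":0},{"fingers":0.7,"linear":[0.006,0,0],"twist":0},{"fingers":0.7,"linear":[0.006,0,0],"twist":0},{"fingers":0.7,"linear":[0.006,0,0],"twist":0},{"fingers":0.7,"linear":[0.006,0,0],"twist":0}]'

```text
clock: 17.32
eef_pos: [547.0, 23.8, 25.4]
tool_rot: [-3.132, -0.016, 1.43]
force: [0.0, -1.3, -1.2]
width: 59.8
gripper_force: 0.9
```

Run:
```python
from h import *
dock()
```

```text
tcp dock [-23.9   3. ] z 25.4 yaw-a 0.003 F dock [-1.3 -0.2] -1.2 w 59.8 t 17.32
```

Emit:
drive_tool --motion '[{"fingers":0.7,"linear":[0.004,0,0],"twist":0},{"fingers":0.7,"linear":[0.003,0,0],"twist":0}]'

```text
clock: 17.48
eef_pos: [547.9, 30.5, 25.5]
tool_rot: [-3.132, -0.016, 1.43]
force: [-0.1, -1.7, -1.4]
width: 59.8
gripper_force: 0.9
```

Run:
```python
from h import *
dock()
```

```text
tcp dock [-17.2   3. ] z 25.5 yaw-a 0.003 F dock [-1.7 -0.2] -1.4 w 59.8 t 17.48
```

Emit:
drive_tool --motion '[{"fingers":0.7,"linear":[0.002,0,0],"twist":0},{"fingers":0.7,"linear":[0.002,0,0],"twist":0},{"fingers":0.7,"linear":[0.002,0,0],"twist":0}]'

```text
clock: 17.73
eef_pos: [548.7, 35.3, 25.7]
tool_rot: [-3.132, -0.015, 1.429]
force: [-0.2, -2.1, -1.0]
width: 59.3
gripper_force: 0.8
```

Emit:
drive_tool --motion '[{"fingers":0.7,"linear":[0.0015,0,0],"twist":0},{"fingers":0.7,"linear":[0.0015,0,0],"twist":0}]'

```text
clock: 17.9
eef_pos: [549.2, 38.4, 25.8]
tool_rot: [-3.132, -0.016, 1.429]
force: [-0.1, -2.1, -1.0]
width: 59.7
gripper_force: 1.3
```

Emit:
drive_tool --motion '[{"fingers":0.7,"linear":[0.0015,0,0],"twist":0},{"fingers":0.7,"linear":[0.0015,0,0],"twist":0}]'

```text
clock: 18.07
eef_pos: [549.6, 41.3, 25.8]
tool_rot: [-3.132, -0.016, 1.429]
force: [-0.6, -2.3, -1.0]
width: 59.9
gripper_force: 0.9
```

Run:
```python
from h import *
dock()
```

```text
tcp dock [-6.3  2.9] z 25.8 yaw-a 0.002 F dock [-2.3  0.2] -1.0 w 59.9 t 18.07
```

Emit:
drive_tool --motion '[{"fingers":0.7,"linear":[0.001,0,0],"twist":0},{"fingers":0.7,"linear":[0.001,0,0],"twist":0}]'

```text
clock: 18.23
eef_pos: [549.9, 43.4, 25.8]
tool_rot: [-3.132, -0.016, 1.429]
force: [-0.2, -1.9, -1.7]
width: 59.8
gripper_force: 0.9
```

Emit:
drive_tool --motion '[{"fingers":0.7,"linear":[0.001,0,0],"twist":0},{"fingers":0.7,"linear":[0.001,0,0],"twist":0}]'

```text
clock: 18.4
eef_pos: [550.2, 45.3, 25.9]
tool_rot: [-3.132, -0.016, 1.429]
force: [-0.6, -1.7, -0.4]
width: 59.7
gripper_force: 0.9
```

Emit:
drive_tool --motion '[{"fingers":0.7,"linear":[0.001,0,0],"twist":0},{"fingers":0.7,"linear":[0.001,0,0],"twist":0}]'

```text
clock: 18.57
eef_pos: [550.5, 47.4, 25.9]
tool_rot: [-3.132, -0.016, 1.429]
force: [-1.6, -1.2, -1.3]
width: 59.6
gripper_force: 0.9
```

Run:
```python
from h import *
dock()
im=cams.get_image("side")
c=im["color"][170:340,220:370]
cv2.imwrite("pics/s6.png",cv2.resize(c,None,fx=3.5,fy=3.5,interpolation=cv2.INTER_CUBIC))
```

```text
tcp dock [-0.2  3. ] z 25.9 yaw-a 0.002 F dock [-1.4  1.4] -1.3 w 59.6 t 18.57
```

View pics/s6.png

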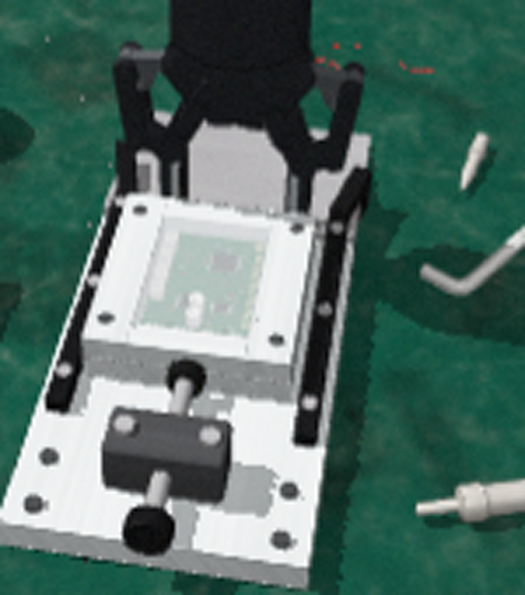

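The carrier sits in the nest between the rails, its nose face (row ~360) almost at the pad (185,378). I'll feel for contact in small steps.

Emit:
drive_tool --motion '[{"fingers":0.7,"linear":[0.0007,0,0],"twist":0},{"fingers":0.7,"linear":[0.0007,0,0],"twist":0}]'

```text
clock: 18.78
eef_pos: [550.6, 48.7, 25.9]
tool_rot: [-3.132, -0.016, 1.429]
force: [-0.3, -1.9, -1.4]
width: 59.7
gripper_force: 0.9
```

Emit:
drive_tool --motion '[{"fingers":0.7,"linear":[0.0007,0,0],"twist":0},{"fingers":0.7,"linear":[0.0007,0,0],"twist":0}]'

```text
clock: 18.95
eef_pos: [550.8, 50.1, 25.9]
tool_rot: [-3.132, -0.016, 1.429]
force: [-1.1, -1.6, -1.5]
width: 59.7
gripper_force: 1.3
```

Emit:
drive_tool --motion '[{"fingers":0.7,"linear":[0.0007,0,0],"twist":0},{"fingers":0.7,"linear":[0.0007,0,0],"twist":0}]'

```text
clock: 19.12
eef_pos: [550.9, 50.2, 26.0]
tool_rot: [-3.132, -0.014, 1.428]
force: [-1.3, -6.0, -1.6]
width: 59.7
gripper_force: 3.0
```

Emit:
drive_tool --motion '[{"fingers":0.7,"linear":[0.0007,0,0],"twist":0},{"fingers":0.7,"linear":[0.0007,0,0],"twist":0}]'

```text
clock: 19.28
eef_pos: [550.8, 50.2, 26.0]
tool_rot: [-3.133, -0.012, 1.428]
force: [-1.7, -8.6, -1.9]
width: 59.9
gripper_force: 4.2
```

Emit:
drive_tool --motion '[{"fingers":0.7,"linear":[0.0007,0,0],"twist":0},{"fingers":0.7,"linear":[0.0007,0,0],"twist":0},{"fingers":0.7,"linear":[0,0,0],"twist":0},{"fingers":0.7,"linear":[0,0,0],"twist":0},{"fingers":0.7,"linear":[0,0,0],"twist":0}]'

```text
clock: 19.7
eef_pos: [550.7, 50.2, 26.0]
tool_rot: [-3.133, -0.01, 1.427]
force: [-1.0, -8.9, -2.2]
width: 59.6
gripper_force: 4.8
```

Emit:
drive_tool --motion '[{"fingers":0.7,"linear":[0.0007,0,0],"twist":0},{"fingers":0.7,"linear":[0,0,0],"twist":0},{"fingers":0.7,"linear":[0,0,0],"twist":0},{"fingers":0.7,"linear":[0,0,0],"twist":0}]'

```text
clock: 20.03
eef_pos: [550.7, 50.2, 26.0]
tool_rot: [-3.133, -0.009, 1.427]
force: [-2.6, -10.6, -1.2]
width: 59.5
gripper_force: 5.4
```

Emit:
drive_tool --motion '[{"fingers":0.7,"linear":[0.001,0,0],"twist":0},{"fingers":0.7,"linear":[0.001,0,0],"twist":0},{"fingers":0.7,"linear":[0,0,0],"twist":0},{"fingers":0.7,"linear":[0,0,0],"twist":0},{"fingers":0.7,"linear":[0,0,0],"twist":0}]'

```text
clock: 20.45
eef_pos: [550.6, 50.2, 26.0]
tool_rot: [-3.133, -0.007, 1.426]
force: [-2.6, -14.1, -1.1]
width: 59.8
gripper_force: 7.1
```

Emit:
drive_tool --motion '[{"fingers":0.7,"linear":[-0.003,0,0],"twist":0},{"fingers":0.7,"linear":[-0.005,0,0],"twist":0},{"fingers":0.7,"linear":[-0.01,0,0],"twist":0},{"fingers":0.7,"linear":[-0.02,0,0],"twist":0},{"fingers":0.7,"linear":[0,0,-0.03],"twist":0}]'

```text
clock: 20.87
eef_pos: [543.6, 15.5, 52.6]
tool_rot: [-3.126, -0.013, 1.425]
force: [0.6, -0.3, 0.0]
width: 59.9
gripper_force: 0.0
```

Emit:
drive_tool --motion '[{"fingers":0.7,"linear":[0,0,-0.04],"twist":0},{"fingers":0.7,"linear":[-0.03,0,-0.03],"twist":0},{"fingers":0.7,"linear":[-0.03,0,0],"twist":0},{"fingers":0.7,"linear":[0,0,0],"twist":0}]'

```text
clock: 21.2
eef_pos: [539.6, -48.1, 127.0]
tool_rot: [-3.139, -0.013, 1.422]
force: [0.2, -0.1, -1.1]
width: 59.8
gripper_force: 0.0
```

Run:
```python
from h import *
dock()
S=cams.get_image("side")
g=cv2.cvtColor(S["color"],cv2.COLOR_BGR2GRAY)
# board corners: find gap between carrier nose and pad along the screw line in dock frame
cv2.imwrite("pics/s7.png",cv2.resize(S["color"][170:340,220:370],None,fx=3.5,fy=3.5,interpolation=cv2.INTER_CUBIC))
a=cv2.imread("pics/s6.png",0);b=cv2.imread("pics/s7.png",0)
# shift of carrier (window patch) between s6 and s7
t=a[225:345,130:280];r=cv2.matchTemplate(b,t,cv2.TM_CCOEFF_NORMED);print(cv2.minMaxLoc(r)[1],cv2.minMaxLoc(r)[3])
```

```text
tcp dock [-96.2   0. ] z 127.0 yaw-a -0.005 F dock [-0.1 -0.2] -1.1 w 59.8 t 21.2
0.9831812381744385 (129, 229)
```

The carrier has moved about 2.8 mm toward the stop since the last view and stayed there. That matches the distance the tool travelled up to contact, and the robot is now clear.

```bash
python3 -c "
from h import *
print(ctrl.finish_job())"
```

```text
the job is handed in; nothing more can be done
None
```

The carrier is in the nest against the stop pad: it was pressed there with about 14 N at the wrist, the arm was then backed clear, and the job was handed in at about 21 s; no verdict came back.

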